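# Load a ring and draw out the microscope's camera boom

### The job

Lift the larger of the two steel rings up and off its peg on the ring stand and lay it flat inside the rim of the microscope's round stage; set it down, do not drop it. Then squeeze the lock button on the grip of the camera boom and, keeping it squeezed, draw the boom out until its third long scale line (150 mm) stands at the mouth of the tube. Finish holding the boom still on that mark with the button squeezed in, the ring left lying in the stage, and the small ring and the other things on the plate left where they are.

Things in the scene. Friction and masses are not known exactly. Their poses are not given: they have to be found in the camera images.
- ring_center (a point): Centre (half-way up) of the larger ring, the one to inspect: plain turned steel, outside diameter 56 mm, bore 36 mm, 26 mm high, about 0.3 kg, loose. At the start it hangs, axis (z) upright, over one of the two pegs of the ring stand, its underside on the peg's shoulder.
- small_ring_center (a point): Centre of the smaller ring, a bystander: steel, outside diameter 40 mm, bore 29 mm, 26 mm high, over the other peg. Which ring is on which peg changes.
- ring_stand: Fixed stand: grey plate 200 x 75 x 12 mm, two upright steel pegs at x = -65 and +65 mm (origin: centre of underside; z up). Each has a shoulder (42 mm diameter), top 52 mm above the work surface, and above it a 24 mm pin that ends 88 mm above the work surface, 10 mm over the top of a hanging ring: lift a ring by more than 45 mm to clear it.
- stage_center (a point): Centre of the floor of the microscope's round stage, fixed: a shallow dark steel dish with white floor, inner diameter 82 mm, outer 92 mm; floor 28 mm above the work surface, rim 3 mm above the floor. A ring lying in it has its centre 13 mm above this point. z up, y the way the boom extends, x across the boom.
- tube_mouth (a point): Centre of the mouth (front end, steel collar) of the boom's fixed white outer tube, 34 mm wide, 28 mm high, where the scale is read; 205 mm above the work surface. The column that carries the tube stands 108 mm behind the mouth, top 231 mm above the work surface. Axes as stage_center: the boom extends along +y.
- boom_grip (a point): Centre of the boom's black grip block, 30 mm wide (x), 44 mm long (y, the way the boom extends), 34 mm high, 205 mm above the work surface. The lock button stands out of the middle of its +x side; the -x side has fine ribs for the thumb. Gripped from above across x (one finger on button, one on ribs) until the fingers are 30 mm apart, the button is fully in.
- camera_center (a point): Camera head on the boom, 55 mm ahead (+y) of boom_grip and level with it: 46 mm square, top 30 mm above this point; below it a lens with a ring light, 66 mm in diameter, whose underside is 115 mm above the work surface. At the start it stands beside the stage, 120 to 150 mm from its centre; with the boom at 150 mm it is over the stage centre.
- button_cap: The lock button's grey round cap, 20 mm in diameter, on the +x side of the grip block, moved by joint lock_button. Origin at the centre of its face, 20 mm from boom_grip along +x when out, 15 mm (flush) when squeezed in.
- lock_button (a joint): How far the lock button is squeezed in, m: 0 out (a pawl in the tube locks the boom in one of its notches, 5 mm apart), 0.005 fully in. The spring pushes back with 8 N at first, 13 N fully in. From 0.003 on the boom slides freely; let go, the button springs out and the boom locks in the nearest notch. Locked, it holds against a pull of 50 N.
- boom (a joint): How far the boom is drawn out, m = the scale reading at the tube mouth: 0 fully in (10 mm from mouth to block), 0.170 end stop; starts at 0 to 0.03. Black lines every 10 mm, long ones over the bar's full width at 50, 100, 150 mm, none at 0. At 0.150 the third long line is level with the mouth. Unlocked it slides straight along y with about 2 N of drag.
- control_box: Bystander: cream joystick box, 90 x 130 x 32 mm, two black joysticks to 76 mm high; origin at the centre of its underside.
- cleaner_bottle: Bystander: white bottle, 60 mm in diameter, 150 mm high; origin at the centre of its underside.
- gauge_case: Bystander: closed wooden gauge block case, 70 x 110 x 41 mm; origin at the centre of its underside.
- big_ring: The larger ring as a body; origin at the centre of its underside, 13 mm below ring_center.
Things that resemble listed ones, but are neither listed nor needed, are in the scene too. Leave any orange look-alike of the ring_stand alone. Leave any green look-alike of the big_ring alone.

How it is judged:
By the outcome, as a careful person would: the job done as asked, in the order asked, and still so for the second after the job is handed in, while the arm keeps its last pose, push and grip.
It also fails if it takes over 64 s, if anything falls off the work surface, if the arm or the gripper's body presses on something with over 40 N, if the wrist force passes 120 N, or if a joint passes its speed limit or range.

### The arm

A 6-joint arm with a two-finger parallel gripper is mounted at the origin on the work surface. World frame = base frame: x ahead of the robot, y to its left, z up, the work surface at z = 0. Lengths are in mm, angles in degrees, forces in N, time in s.
With the tool pointing down it reaches from about 300 to 850 mm from the base axis. Payload 4.2 kg.
Tool frame: the origin (TCP) lies on the centre line of the jaws, within the pads' length; the fingertips stand 14 mm ahead of it and the grasp point (between the pads) lies 5 mm behind it (env.finger_overhang is the z of the fingertips in the tool frame, in mm); z points along the fingers, y is the line along which they close (so a half turn about z gives the same grasp; the last joint's range is limited). The gripper opens to 91 mm and grips with 3 to 60 N. Pads are 32 mm wide; open, the fingers measure 118 mm over their backs; the gripper's body (76 mm by 178 mm) begins 60 mm behind the grasp point.
Start: joints at [-1.146, 18.312, 89.639, -0, 72.044, -1.146], TCP at [575.018, 0, 191.176] pointing down, gripper open.
Joint ranges: [-177.97, 177.97], [-48.28, 115.42], [12.27, 149.76], [-77.06, 257.06], [2.81, 150.46], [-146.56, 146.56]. Speed limits (degrees/s): [147.25, 147.25, 180, 180, 180, 180].

### API

Orientations are given as [roll, pitch, yaw] about the fixed x, y, z axes, in that order (R = Rz(yaw) Ry(pitch) Rx(roll)).
In Python, from workcell import sensors, viewer, env gives the robot as it stands. The module is installed in compiled form; this text tells all that it offers.
- The arm moves only by the tool step_arm, never from a script. Its argument "plan" is one flat list of numbers, 6 for each row, row after row: the shift along the tool's x, y, z in cm, then the turn, a rotation vector about the tool's x, y, z in rad. In form: [x, y, z, wx, wy, wz, x, y, z, wx, wy, wz, ...]. A call has 1 to 5 rows; each row shifts and turns the commanded pose from where the row before left it, along the tool's axes as they then stand; what a row does not reach is not made up. A row lasts 1/12 s, in which the tool goes at most 41.7 mm and 7.16 degrees, less where a joint would pass 70% of its speed; a pose out of reach is approached as far as the arm can. A call is refused whole if a number of a shift passes 4.17 or a number of a turn 0.125, either way. A call with a gripper value outside its range is refused whole. "hand" is the finger opening in cm, from 0 to 9.12, set as the call begins (left out, the last holds). The fingers move at their own pace and stop on an object; "newtons" is the grip in N (left out, the last holds). Time passes only in rows, so rows that do not move let the fingers close. It gives the time, the measured TCP pose, the force, the opening and the grip force at its end, in the units of the state.
- sensors.state(): the state, without advancing time (a new reading comes with each control period).
- viewer.grab_frame(name): name is "scene" or "side" or "wrist"; returns a dict with "img" (420x560x3 uint8, red, green, blue), "fx", "fy", "cx", "cy" (pixels), "position" and "attitude" of the camera in the world. Camera axes: x right, y down, z forward; pixel columns grow to the right and rows downward; lengths in mm; the calibration is good to about 2 mm. The wrist camera is an equidistant fisheye: a pixel r from the principal point sees the ray r / f radians off the axis. A picture is of the moment at which its call begins. There is no depth.
- env.job_done(): hands the job in; it is judged then, once.
Trained networks look in a picture, given as the dict that the camera call returned (one of the last four; its "shot" number tells which), for a name from the list of things; names that differ only in an ending like _2 or _b are one class to them, and where a whole thing is asked for, a point or a joint stands for the part that bears it (a point fixed in the world has none). Each returns a list of dicts, best first, with "score" (0 to 1); they miss things now and then, are a little off and sometimes report something else, mostly with a low value. They report only what shows in the picture. A call takes as long as a camera call. They do not tell look-alikes from the thing itself.
- viewer.boxes_of(name, picture): "location" ([column, row] in pixels, amid what is visible of it).
- viewer.pinpoint(name, picture): "location" ([column, row] in pixels: a listed point, or the origin of a listed thing).
The state is a dict: "time_s": time; "qpos": joint angles; "qvel": joint speeds; "effort": joint torques, N m; "ee_pos": TCP position; "ee_rot": TCP orientation; "force": force on the tool from outside, world axes, zero at the start; "torque": the same for the moment, N m; "gripper_width": finger opening in mm; "gripper_force": force on a finger pad.
Only numpy, scipy, OpenCV 4.12 (cv2) and the standard library are available. Lean on these libraries where they do the work, as an engineer would, in place of code of your own. Each camera call takes 0.05 s, during which the arm holds its last target. There are 200 camera calls.

## Working session

There is one attempt and no reset: what is moved stays moved. The work goes in short steps, Python scripts to look and compute and a tool call to move; the robot and the scene stay as the last step left them, time stands still between calls to the robot, and variables do not carry over. Pictures are saved under pics/ and viewed, at most 10 in all, crops included, and the job is handed in when it is done.

Besides the shell and the picture viewer there is one more tool, called by a JSON object that holds its "fn" and its "kwargs", one argument or row to a line. step_arm: Moves the arm, as the interface text tells. Its arguments: {"type":"object","properties":{"plan":{"type":"array","items":{"type":"number"}},"hand":{"type":"number"},"newtons":{"type":"number"}},"required":["plan"]}

```bash
mkdir -p pics; cat > h.py <<'E'
import numpy as np, cv2
from workcell import sensors, viewer, env
from scipy.spatial.transform import Rotation as R
def rot(a):
    a=np.array(a,float)
    if a.shape==(3,3): return a
    if a.shape==(4,): return R.from_quat(a).as_matrix()
    return R.from_euler('xyz',a,degrees=True).as_matrix()
def ray(f,p,fish=False):
    x=(p[0]-f['cx'])/f['fx'];y=(p[1]-f['cy'])/f['fy']
    if fish:
        r=np.hypot(x,y); s=np.sin(r)/r if r>1e-9 else 1
        d=np.array([x*s,y*s,np.cos(r)])
    else: d=np.array([x,y,1.])
    d=rot(f['attitude'])@d
    return np.array(f['position'],float),d/np.linalg.norm(d)
def atz(f,p,z,fish=False):
    o,d=ray(f,p,fish); return o+d*(z-o[2])/d[2]
def tri(rs):
    A=sum(np.eye(3)-np.outer(d,d) for o,d in rs); b=sum((np.eye(3)-np.outer(d,d))@o for o,d in rs)
    return np.linalg.solve(A,b)
def proj(f,P,fish=False):
    c=rot(f['attitude']).T@(np.array(P,float)-np.array(f['position'],float))
    if fish:
        t=np.arctan2(np.hypot(c[0],c[1]),c[2]);n=np.hypot(c[0],c[1]);return np.array([f['cx']+f['fx']*t*c[0]/n,f['cy']+f['fy']*t*c[1]/n])
    return np.array([f['cx']+f['fx']*c[0]/c[2],f['cy']+f['fy']*c[1]/c[2]])
def save(f,n,crop=None,k=1):
    im=f['img'][:,:,::-1]
    if crop: im=im[crop[1]:crop[3],crop[0]:crop[2]]
    cv2.imwrite('pics/'+n,cv2.resize(im,None,fx=k,fy=k,interpolation=cv2.INTER_CUBIC))
E
python3 - <<'E'
from h import *
F={}
Z=dict(ring_center=65,small_ring_center=65,stage_center=28,tube_mouth=205,boom_grip=205,camera_center=205,button_cap=205,ring_stand=0,control_box=0,cleaner_bottle=0,gauge_case=0)
for n in ['scene','side','wrist']:
    f=viewer.grab_frame(n);F[n]=f
    print(n,f['shot'],f['fx'],f['cx'],f['cy'],f['position'],np.round(np.array(f['attitude']),2).tolist())
    for k,z in Z.items():
        for d in viewer.pinpoint(k,f)[:3]:
            print(' ',k,round(d['score'],2),np.round(d['location']).tolist(),np.round(atz(f,d['location'],z,n=='wrist')).tolist())
im=np.vstack([np.hstack([F['scene']['img'],F['side']['img']])])
cv2.imwrite('pics/a.png',cv2.resize(im[:,:,::-1],(800,300)));save(F['scene'],'s.png',k=1.4);save(F['wrist'],'w.png',k=1.4)
save(F['side'],'sd.png',k=1.4)
E
```

```text
scene 1 486.8426374941023 283.29214324574497 206.03678203317205 [1303.33386019  601.81142261 1037.49385898] [-135.74, -0.0, 124.06]
  ring_center 0.84 [331.0, 245.0] [565.0, 251.0, 65.0]
  ring_center 0.79 [300.0, 237.0] [588.0, 170.0, 65.0]
  small_ring_center 0.58 [359.0, 219.0] [444.0, 269.0, 65.0]
  small_ring_center 0.31 [286.0, 300.0] [770.0, 250.0, 65.0]
  stage_center 0.68 [266.0, 202.0] [503.0, -1.0, 28.0]
  stage_center 0.28 [191.0, 252.0] [766.0, -57.0, 28.0]
  tube_mouth 0.91 [208.0, 121.0] [470.0, -225.0, 205.0]
  tube_mouth 0.21 [288.0, 299.0] [843.0, 302.0, 205.0]
  boom_grip 0.96 [219.0, 130.0] [485.0, -170.0, 205.0]
  boom_grip 0.19 [190.0, 253.0] [863.0, 58.0, 205.0]
  camera_center 0.88 [226.0, 135.0] [491.0, -139.0, 205.0]
  button_cap 0.56 [209.0, 131.0] [503.0, -190.0, 205.0]
  ring_stand 0.91 [350.0, 251.0] [506.0, 282.0, 0.0]
  ring_stand 0.87 [433.0, 251.0] [380.0, 471.0, 0.0]
  ring_stand 0.36 [333.0, 255.0] [543.0, 250.0, 0.0]
  control_box 0.92 [287.0, 301.0] [735.0, 229.0, 0.0]
  control_box 0.49 [190.0, 252.0] [751.0, -78.0, 0.0]
  cleaner_bottle 0.7 [40
[... 846 characters left out ...]
174.0, 367.0] [580.0, 486.0, 0.0]
  control_box 0.41 [179.0, 368.0] [570.0, 484.0, 0.0]
  cleaner_bottle 0.87 [177.0, 368.0] [574.0, 487.0, 0.0]
  gauge_case 0.73 [263.0, 186.0] [749.0, -84.0, 0.0]
  gauge_case 0.44 [246.0, 270.0] [600.0, 222.0, 0.0]
  gauge_case 0.35 [269.0, 300.0] [508.0, 270.0, 0.0]
wrist 3 325.19226210127806 277.94826714914143 213.3148244754415 [574.29347889  82.68451059 385.92626137] [163.19, -0.1, 0.01]
  ring_center 0.95 [259.0, 58.0] [557.0, 143.0, 65.0]
  stage_center 0.91 [214.0, 194.0] [502.0, -2.0, 28.0]
  stage_center 0.15 [408.0, 244.0] [739.0, -66.0, 28.0]
  control_box 0.59 [404.0, 11.0] [730.0, 228.0, 0.0]
  gauge_case 0.73 [408.0, 244.0] [752.0, -78.0, 0.0]
```

View pics/s.png

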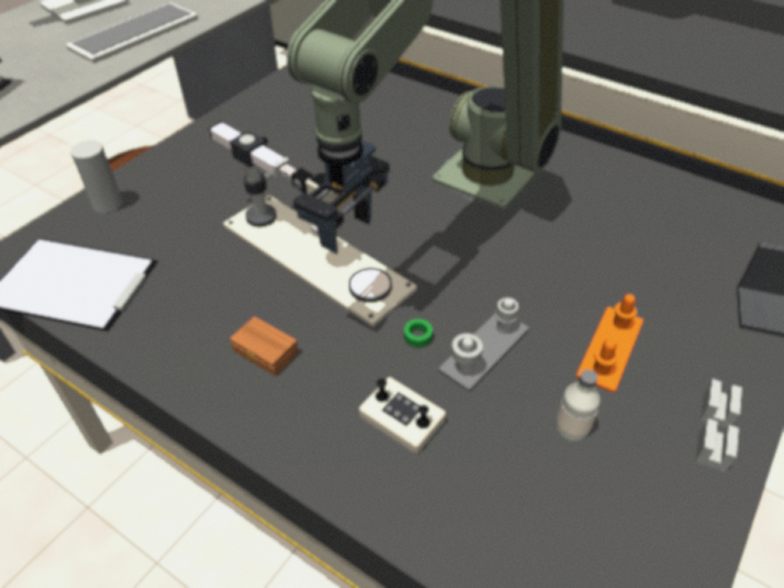

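View pics/sd.png

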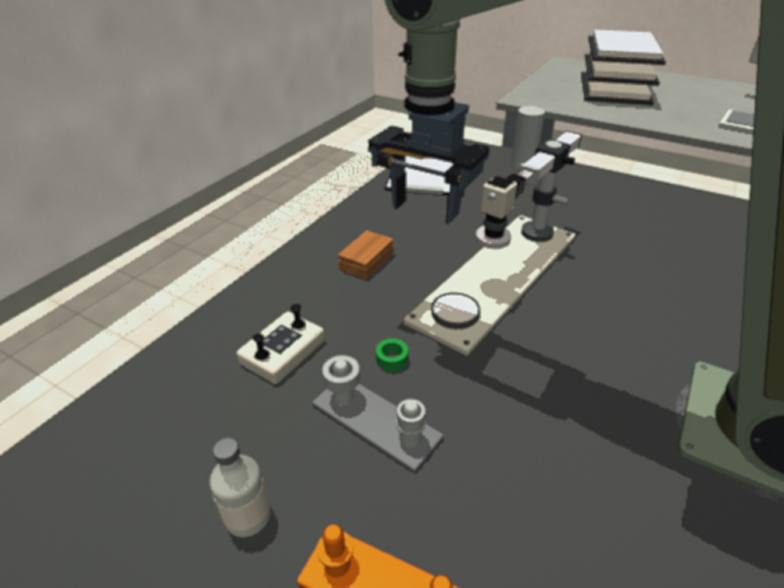

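Scene: larger ring on the nearer peg of the grey stand at (467,345) in the 1.4x scene picture and (341,369) in the side one. The green ring at (418,332) and the orange stand are look-alikes. The stage is at about (503,0) and the boom grip at about (480,-168). I'll move over the ring first, turning the jaws across the boom.

{"fn": "step_arm", "kwargs": {
  "plan": [-0.1,-3.7,0,0,0,0,-0.1,-3.7,0,0,0,0,-0.1,-3.7,0,0,0,0,-0.1,-3.7,0,0,0,0,-0.1,-3.7,0,0,0,0],
  "hand": 9.1
}}

```text
time_s: 2.22
ee_pos: [388.2, -5.0, 190.9]
ee_rot: [-180.0, 0.0, 90.0]
force: [-1.1, -1.1, 0.2]
gripper_width: 90.9
gripper_force: 0.0
```

{"fn": "step_arm", "kwargs": {
  "plan": [0,-3.7,0,0,0,0,0,-3.5,0,0,0,0,0,0,0,0,0,0.12,0,0,0,0,0,0.12,0,0,0,0,0,0.12]
}}

```text
time_s: 2.63
ee_pos: [317.5, -5.0, 191.6]
ee_rot: [179.9, -0.0, 69.0]
force: [1.1, -0.5, 0.0]
gripper_width: 90.9
gripper_force: 0.0
```

{"fn": "step_arm", "kwargs": {
  "plan": [0,0,0,0,0,0.12,0,0,0,0,0,0.12,0,0,0,0,0,0.12,0,0,0,0,0,0.12,0,0,0,0,0,0.12]
}}

```text
time_s: 3.05
ee_pos: [318.0, -5.0, 191.3]
ee_rot: [180.0, -0.0, 34.7]
force: [0.6, -0.0, 0.1]
gripper_width: 91.4
gripper_force: 0.0
```

{"fn": "step_arm", "kwargs": {
  "plan": [0,0,0,0,0,0.12,0,0,0,0,0,0.12,0,0,0,0,0,0.12,0,0,0,0,0,0.12,0,0,0,0,0,0.12]
}}

```text
time_s: 3.47
ee_pos: [318.0, -5.0, 191.3]
ee_rot: [180.0, -0.0, 0.3]
force: [0.4, 0.2, 0.6]
gripper_width: 90.6
gripper_force: 0.0
```

```bash
python3 - <<'E'
from h import *
f=viewer.grab_frame('wrist');s=sensors.state()
print(s['ee_pos'],s['ee_rot'],s['qpos'],s['force'])
for k,z in dict(ring_center=65,small_ring_center=65,stage_center=28,ring_stand=0).items():
    for d in viewer.pinpoint(k,f)[:3]: print(k,d['score'],d['location'],atz(f,d['location'],z,True))
save(f,'w2.png',k=1.4)
for n in ['scene','side']:
    g=viewer.grab_frame(n)
    for k,z in dict(stage_center=28,tube_mouth=205,boom_grip=205,camera_center=205,button_cap=205).items():
        for d in viewer.pinpoint(k,g)[:1]: print(n,k,d['score'],d['location'],atz(g,d['location'],z))
E
```

```text
[318.03781354  -5.01984312 191.29692914] [ 1.79995566e+02 -3.20660940e-02  6.97120739e-02] [-2.97316008e+00 -5.78445630e+00  1.17746753e+02 -2.93981353e-03
  6.80054466e+01  8.69582293e+01] [ 0.73774883 -0.27095641 -0.19507765]
small_ring_center 0.74 [36.5, 97.9] [444.4807364  282.56872596  65.        ]
stage_center 0.58 [274.4, 26.2] [5.03858537e+02 3.79548793e-01 2.80000000e+01]
ring_stand 0.67 [71.3, 53.0] [507.11992113 274.43079667   0.        ]
scene stage_center 0.94 [264.5, 200.8] [501.33014376  -6.75101718  28.        ]
scene tube_mouth 0.65 [202.2, 120.0] [ 475.11484117 -240.48094764  205.        ]
scene boom_grip 0.83 [217.7, 129.3] [ 484.40102945 -175.20721668  205.        ]
scene camera_center 0.89 [229.8, 139.5] [ 501.68872965 -118.02119429  205.        ]
scene button_cap 0.6 [210.9, 128.7] [ 492.99347718 -192.90465965  205.        ]
side stage_center 0.78 [325.3, 219.9] [504.27133303  -2.52431883  28.        ]
side tube_mouth 0.67 [376.2, 122.9] [ 479.52936896 -245.65782825  205.        ]
side boom_grip 0.77 [365.8, 132.7] [ 483.93899459 -177.83114129  205.        ]
side camera_center 0.82 [358.3, 138.4] [ 489.5183957  -139.14955921  205.        ]
side button_cap 0.51 [176.5, 369.9] [465.18101621 554.61040021 205.        ]
```

View pics/w2.png

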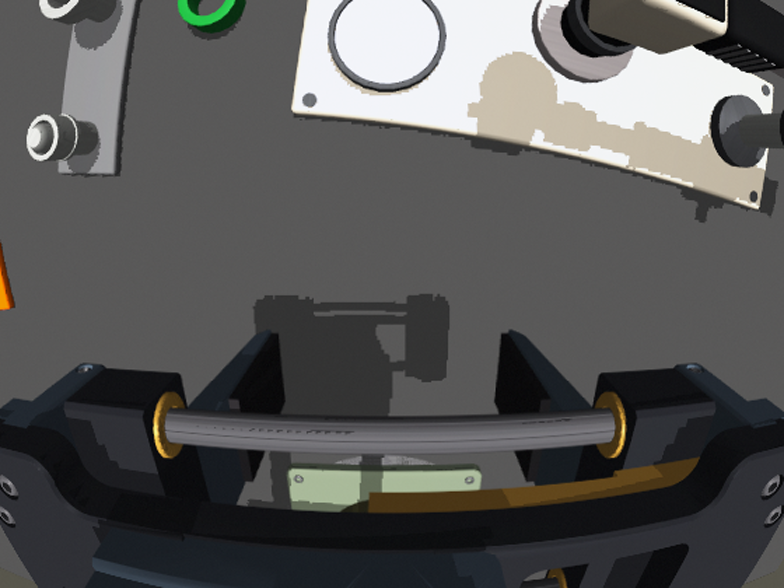

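The picture shows the small ring at (40,137) and the stage at (387,35); the tool started at yaw 90, so it is now at (318,-5), yaw 0, and nothing has been touched. I'll go to the large ring and turn back to yaw of about 84.

{"fn": "step_arm", "kwargs": {
  "plan": [2.8,-2.9,0,0,0,0,2.8,-2.9,0,0,0,0,2.8,-2.9,0,0,0,0,2.8,-2.9,0,0,0,0,2.8,-2.9,0,0,0,0]
}}

```text
time_s: 4.73
ee_pos: [457.5, 143.2, 191.0]
ee_rot: [180.0, -0.0, 0.6]
force: [0.6, 0.0, -0.2]
gripper_width: 91.2
gripper_force: 0.0
```

{"fn": "step_arm", "kwargs": {
  "plan": [2.8,-2.9,0,0,0,0,2.8,-2.9,0,0,0,0,2.8,-2.9,0,0,0,0,2.8,-2.9,0,0,0,0,0,0,0,0,0,-0.122]
}}

```text
time_s: 5.15
ee_pos: [571.7, 264.0, 189.0]
ee_rot: [-179.9, -0.1, 7.9]
force: [0.5, -0.3, -0.8]
gripper_width: 90.7
gripper_force: 0.0
```

{"fn": "step_arm", "kwargs": {
  "plan": [0,0,0,0,0,-0.122,0,0,0,0,0,-0.122,0,0,0,0,0,-0.122,0,0,0,0,0,-0.122,0,0,0,0,0,-0.122]
}}

```text
time_s: 5.57
ee_pos: [567.2, 258.8, 190.7]
ee_rot: [-180.0, 0.0, 42.9]
force: [0.0, 0.5, -0.3]
gripper_width: 91.2
gripper_force: 0.0
```

{"fn": "step_arm", "kwargs": {
  "plan": [0,0,0,0,0,-0.122,0,0,0,0,0,-0.122,0,0,0,0,0,-0.122,0,0,0,0,0,-0.122,0,0,0,0,0,-0.122]
}}

```text
time_s: 5.98
ee_pos: [567.2, 258.7, 190.9]
ee_rot: [-180.0, 0.0, 77.9]
force: [-0.1, -0.3, -0.8]
gripper_width: 91.3
gripper_force: 0.0
```

{"fn": "step_arm", "kwargs": {
  "plan": [0,0,0,0,0,-0.122]
}}

```text
time_s: 6.07
ee_pos: [567.2, 258.7, 190.9]
ee_rot: [-180.0, 0.0, 84.9]
force: [0.4, 0.5, -0.2]
gripper_width: 91.0
gripper_force: 0.0
```

```bash
python3 - <<'E'
from h import *
f=viewer.grab_frame('wrist');s=sensors.state()
print(s['ee_pos'],s['ee_rot'],s['qpos'],s['force'])
for k,z in dict(ring_center=65,small_ring_center=65,stage_center=28,ring_stand=0).items():
    for d in viewer.pinpoint(k,f)[:3]: print(k,d['score'],d['location'],atz(f,d['location'],z,True))
save(f,'w3.png',k=1.4)
E
```

```text
[567.14979436 258.67889324 190.84473951] [-1.79974219e+02  1.96293668e-02  8.50656438e+01] [ 2.34636834e+01  2.27364168e+01  8.29208844e+01 -5.19831306e-03
  7.43747127e+01  2.83994455e+01] [0.11230009 0.52890477 0.28035209]
ring_center 0.97 [276.2, 269.2] [558.01563084 180.94632523  65.        ]
small_ring_center 0.56 [159.8, 187.9] [444.21071495 283.6402891   65.        ]
stage_center 0.77 [249.5, 371.3] [500.45918297  -7.71016689  28.        ]
stage_center 0.55 [285.4, 194.3] [575.10444387 255.06308994  28.        ]
ring_stand 0.62 [105.8, 41.0] [364.87962056 474.66231763   0.        ]
ring_stand 0.56 [229.1, 179.0] [508.84411085 273.67912881   0.        ]
```

View pics/w3.png

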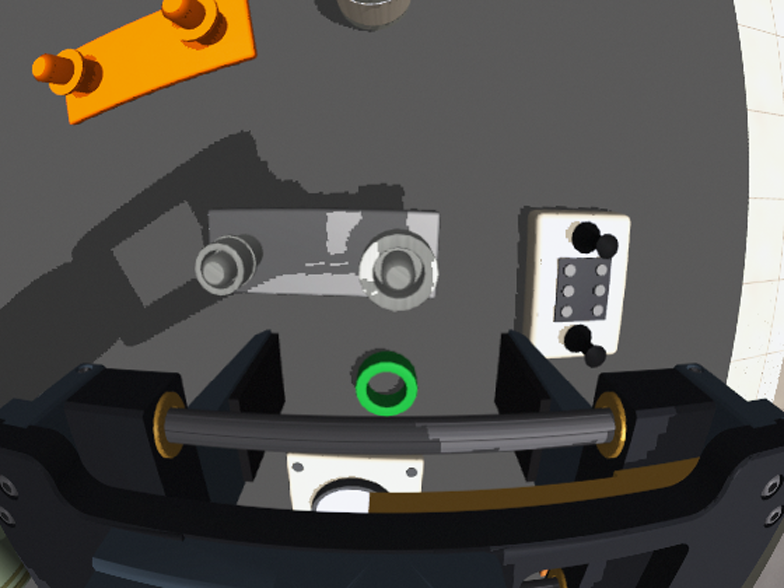

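Larger ring in the wrist view: outer circle centred at about (398,271) in the 1.4x view, green ring at (386,388), no obstruction.

```bash
python3 - <<'E'
from h import *
f=viewer.grab_frame('wrist')
print(atz(f,(284.5,194),78,True),atz(f,(284.5,194),65,True),atz(f,(285,195),88,True))
for P in [(574,262),(570,262)]: 
  c=[proj(f,(P[0]+28*np.cos(t),P[1]+28*np.sin(t),78),True)*1.4 for t in np.arange(0,6.28,.1)]
  print(P,np.min(c,0),np.max(c,0))
# fit bright ring top blob
im=f['img']; hsv=cv2.cvtColor(im,cv2.COLOR_RGB2HSV)
for th in (140,155,170):
  m=((hsv[...,2]>th)&(hsv[...,1]<40)).astype(np.uint8); m[:,:245]=0;m[:,325:]=0;m[:160]=0;m[230:]=0
  ys,xs=np.nonzero(m)
  if len(xs): print(th,len(xs),xs.min()*1.4,xs.max()*1.4,ys.min()*1.4,ys.max()*1.4)
E
```

```text
[574.21125644 267.37950814  78.        ] [574.19353608 264.26912633  65.        ] [574.60341691 268.76182014  88.        ]
(574, 262) [358.62543788 239.46654962] [438.66829787 317.04222684]
(570, 262) [352.95395521 240.02692354] [433.00689906 317.56513114]
140 2196 343.0 436.79999999999995 224.0 308.0
155 1491 343.0 436.79999999999995 224.0 306.59999999999997
170 821 343.0 436.79999999999995 224.0 295.4
```

{"fn": "step_arm", "kwargs": {
  "plan": [0.89,0.62,0,0,0,0,0,0,3,0,0,0,0,0,3,0,0,0,0,0,3,0,0,0,0,0,0,0,0,0]
}}

```text
time_s: 6.78
ee_pos: [570.1, 265.1, 95.0]
ee_rot: [-179.4, 0.4, 84.4]
force: [-0.8, -0.6, -1.0]
gripper_width: 90.7
gripper_force: 0.0
```

```bash
python3 - <<'E'
from h import *
f=viewer.grab_frame('wrist');s=sensors.state()
print(s['ee_pos'],s['ee_rot'],s['force'])
for d in viewer.pinpoint('ring_center',f)[:3]: print(d['score'],d['location'],atz(f,d['location'],65,True))
save(f,'w4.png',k=1.4)
E
```

```text
[572.00909596 265.9814337   98.22448849] [-179.63715891    0.20724038   84.43820473] [-1.39715653 -0.47759022  0.61121863]
0.6 [273.4, 316.4] [558.39294043 190.85821624  65.        ]
```

View pics/w4.png

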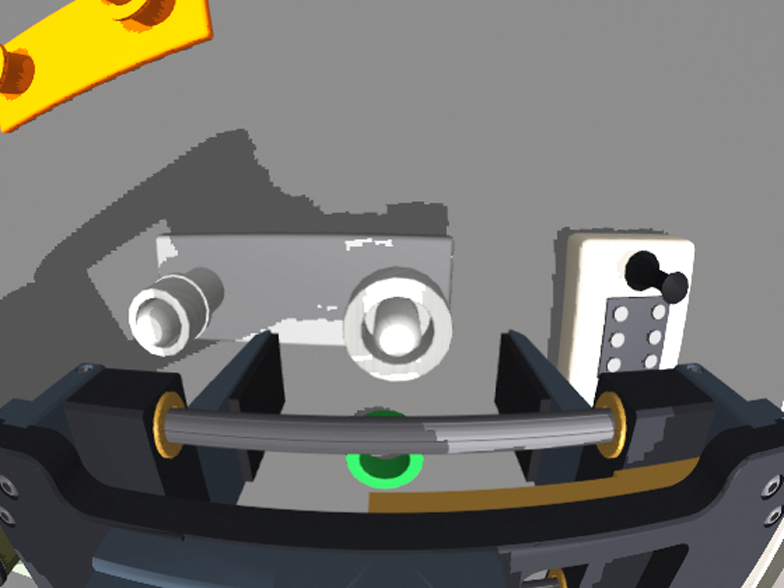

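Ring top circle is about 343–452 × 270–381 in the 1.4x view, between the fingers with room on both sides.

```bash
python3 - <<'E'
from h import *
f=viewer.grab_frame('wrist');s=sensors.state()
print(s['ee_pos'],s['ee_rot'])
for P in [(574,267),(574,263)]: 
  c=[proj(f,(P[0]+28*np.cos(t),P[1]+28*np.sin(t),78),True)*1.4 for t in np.arange(0,6.28,.1)]
  print(P,np.min(c,0),np.max(c,0))
E
```

```text
[575.18884871 267.39242408 102.54477359] [ 1.79892297e+02 -5.89545772e-02  8.44610635e+01]
(574, 267) [335.38128091 276.82484226] [444.57752951 378.98211653]
(574, 263) [336.42824573 284.62867622] [445.00283099 385.55347667]
```

{"fn": "step_arm", "kwargs": {
  "plan": [0,0,1.5,0,0,0,0,0,1.5,0,0,0,0,0,0,0,0,0,0,0,0,0,0,0]
}}

```text
time_s: 7.27
ee_pos: [575.1, 267.3, 72.9]
ee_rot: [179.9, -0.1, 84.5]
force: [0.6, 0.7, 0.8]
gripper_width: 91.1
gripper_force: 0.0
```

{"fn": "step_arm", "kwargs": {
  "plan": [0,0,0,0,0,0,0,0,0,0,0,0,0,0,0,0,0,0,0,0,0,0,0,0,0,0,0,0,0,0],
  "hand": 5.0,
  "newtons": 20
}}

```text
time_s: 7.68
ee_pos: [574.4, 267.0, 71.7]
ee_rot: [180.0, -0.0, 84.5]
force: [-0.7, -0.1, -0.1]
gripper_width: 60.6
gripper_force: 0.0
```

{"fn": "step_arm", "kwargs": {
  "plan": [0,0,0,0,0,0,0,0,0,0,0,0,0,0,0,0,0,0]
}}

```text
time_s: 7.93
ee_pos: [574.2, 267.0, 71.1]
ee_rot: [180.0, 0.0, 84.5]
force: [-0.1, 0.1, 0.0]
gripper_width: 50.4
gripper_force: 0.0
```

```bash
python3 - <<'E'
from h import *
f=viewer.grab_frame('wrist');g=viewer.grab_frame('side');s=sensors.state()
print(s['ee_pos'],s['gripper_width'],s['gripper_force'],env.finger_overhang)
a=f['img'][130:400,90:460];b=cv2.resize(g['img'][170:310,160:340],(347,270),interpolation=cv2.INTER_CUBIC)
cv2.imwrite('pics/c1.png',np.hstack([a,b])[:,:,::-1])
E
```

```text
[574.20487945 266.9486348   71.13712652] 50.240984055649776 0.0 14.0
```

View pics/c1.png

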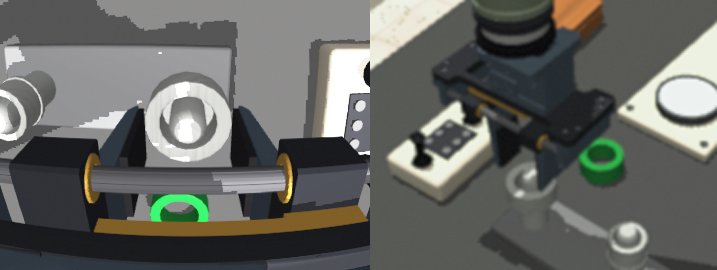

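```bash
python3 - <<'E'
from h import *
f=viewer.grab_frame('wrist');g=viewer.grab_frame('side');s=sensors.state()
print(f['position'],f['attitude'],s['ee_pos'],s['qpos'])
print('tcp wrist',proj(f,s['ee_pos'],True),'side',proj(g,s['ee_pos']))
for P in [(574,267,78),(574,300,78),(574,267,57)]: print(P,proj(f,P,True)-[90,130],proj(g,P))
print(atz(f,(277.5,247),78,True), atz(g,(160+528/347*180-370/347*180,170+180*140/270),78))
sc=viewer.grab_frame('scene')
for k in ['ring_center','big_ring']:
  for h in (sc,g):
    for d in viewer.pinpoint(k,h)[:3]: print(k,d['score'],d['location'],atz(h,d['location'],65 if k!='big_ring' else 52))
E
```

```text
[581.39768267 349.27431044 265.85534452] [ 1.63198944e+02 -8.67873333e-02 -5.48844233e+00] [574.19210804 266.97408434  71.10612973] [ 2.38968521e+01  2.87058649e+01  9.12077142e+01 -2.25068176e-03
  6.00880066e+01  2.93980979e+01]
tcp wrist [278.57061205 248.42100849] side [242.46675575 265.19541497]
(574, 267, 78) [188.29901965 122.67658678] [242.31863664 262.98947331]
(574, 300, 78) [183.03541765  72.15823134] [233.07758553 273.28066783]
(574, 267, 57) [188.22222936 110.43465867] [242.96849031 269.76346652]
[573.87272635 270.91430643  78.        ] [574.09150948 268.186312    78.        ]
ring_center 0.6 [330.8, 249.0] [577.42088664 258.36881344  65.        ]
ring_center 0.54 [296.4, 238.1] [596.09669638 165.17337794  65.        ]
ring_center 0.4 [362.3, 219.7] [440.87212269 277.6942592   65.        ]
ring_center 0.96 [244.4, 265.5] [573.6996222  261.17369626  65.        ]
ring_center 0.87 [279.6, 257.1] [521.12544357 202.0371844   65.        ]
big_ring 0.67 [226.5, 136.7] [ 348.79741196 -268.52067678   52.        ]
big_ring 0.63 [333.9, 258.5] [590.35146823 276.0853315   52.        ]
big_ring 0.61 [287.7, 298.5] [756.85153658 245.08562576  52.        ]
big_ring 0.86 [279.1, 258.7] [526.02795976 196.06547639  52.        ]
big_ring 0.74 [244.4, 270.0] [573.80841379 262.45098755  52.        ]
```

```bash
python3 - <<'E'
from h import *
f=viewer.grab_frame('wrist');g=viewer.grab_frame('side');s=sensors.state()
T=rot(s['ee_rot']);o=s['ee_pos']
W=cv2.resize(f['img'][180:330,180:380],(800,600)) if 0 else cv2.resize(f['img'][170:350,170:380],(440,377),interpolation=cv2.INTER_CUBIC)
S=cv2.resize(g['img'][215:290,205:277],(360,375),interpolation=cv2.INTER_CUBIC)
S=cv2.copyMakeBorder(S,0,2,0,0,cv2.BORDER_CONSTANT)
kw=440/210; ks=5
for sy in (-25,25):
  for sx in (-16,16):
    P=o+T@np.array([sx,sy,14.]); a=(proj(f,P,True)-[170,170])*kw; b=(proj(g,P)-[205,215])*ks
    col=(255,0,0) if sx>0 else (255,0,255)
    cv2.circle(W,tuple(int(v) for v in a),3,col,-1);cv2.circle(S,tuple(int(v) for v in b),3,col,-1)
cv2.imwrite('pics/c2.png',np.hstack([W,S])[:,:,::-1])
E
```

```text
(no output)
```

View pics/c2.png

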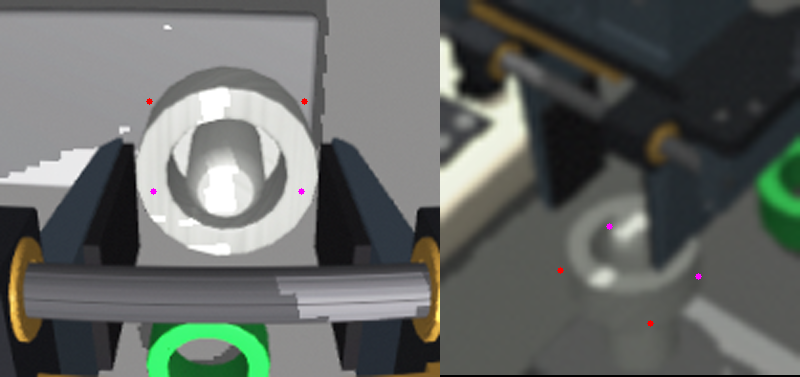

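The fingers visibly end above the ring: tips at crop (130,143) in the wrist view and (655,268) in the side view, well above where the stated overhang would put them. I'll triangulate the real fingertip.

```bash
python3 - <<'E'
from h import *
f=viewer.grab_frame('wrist');g=viewer.grab_frame('side');s=sensors.state()
T=rot(s['ee_rot']);o=s['ee_pos']
L=ray(f,(170+133/2.095,170+143/2.095),True);S=ray(g,(205+212/5,215+268/5));Rr=ray(f,(170+320/2.095,170+143/2.095),True)
P=tri([L,S]);print(P,T.T@(P-o))
for r,y in((L,-25),(Rr,25)):
  c=T.T@(r[0]-o);d=T.T@r[1];print('wrist ray at tool |y|=25',c+d*(y-c[1])/d[1], 'at x=16',c+d*(16-c[0])/d[0],'at -16',c+d*(-16-c[0])/d[0])
c=T.T@(S[0]-o);d=T.T@S[1];print('side at y-25',c+d*(-25-c[1])/d[1],c,d)
E
```

```text
[549.20129411 283.46086584  89.8271338 ] [ 13.99207281 -26.45015475 -18.67973025]
wrist ray at tool |y|=25 [ 17.86329468 -25.         -28.04136882] at x=16 [ 16.         -25.6997761  -23.24134908] at -16 [-16.         -37.71764709  59.19361575]
wrist ray at tool |y|=25 [ 16.17066285  25.         -23.74411924] at x=16 [ 16.          25.06602245 -23.30463815] at -16 [-16.          37.44550854  59.09991082]
side at y-25 [ 12.18204162 -25.         -16.35305807] [ 400.8974535  -393.17032384 -600.54858577] [-0.49054058  0.46461365  0.7372273 ]
```

Both views agree: the real tips lie about 22 mm behind the reported TCP, not 14 mm ahead. I'll open and go down 35 mm in stages, watching the force.

{"fn": "step_arm", "kwargs": {
  "plan": [0.2,0,0,0,0,0,0,0,0,0,0,0,0,0,0,0,0,0,0,0,0,0,0,0,0,0,0,0,0,0],
  "hand": 9.1
}}

```text
time_s: 9.0
ee_pos: [574.4, 269.0, 71.2]
ee_rot: [180.0, 0.0, 84.5]
force: [-0.3, -0.2, 1.1]
gripper_width: 80.4
gripper_force: 0.0
```

{"fn": "step_arm", "kwargs": {
  "plan": [0,0,0,0,0,0,0,0,0.6,0,0,0,0,0,0.6,0,0,0,0,0,0,0,0,0,0,0,0,0,0,0]
}}

```text
time_s: 9.42
ee_pos: [573.9, 268.7, 58.3]
ee_rot: [-179.9, 0.0, 84.5]
force: [-0.5, -0.2, 0.4]
gripper_width: 91.0
gripper_force: 0.0
```

{"fn": "step_arm", "kwargs": {
  "plan": [0,0,0.6,0,0,0,0,0,0.6,0,0,0,0,0,0,0,0,0,0,0,0,0,0,0]
}}

```text
time_s: 9.75
ee_pos: [574.0, 268.8, 46.5]
ee_rot: [-179.9, 0.0, 84.5]
force: [0.0, 0.4, 0.0]
gripper_width: 91.2
gripper_force: 0.0
```

{"fn": "step_arm", "kwargs": {
  "plan": [0,0,0.5,0,0,0,0,0,0.5,0,0,0,0,0,0,0,0,0]
}}

```text
time_s: 10.0
ee_pos: [573.7, 268.6, 36.0]
ee_rot: [-179.9, 0.1, 84.5]
force: [0.5, 0.3, 0.6]
gripper_width: 91.0
gripper_force: 0.0
```

{"fn": "step_arm", "kwargs": {
  "plan": [0,0,0,0,0,0,0,0,0,0,0,0,0,0,0,0,0,0,0,0,0,0,0,0,0,0,0,0,0,0],
  "hand": 5.0,
  "newtons": 20
}}

```text
time_s: 10.42
ee_pos: [574.6, 269.0, 37.4]
ee_rot: [180.0, -0.0, 84.5]
force: [0.6, 0.5, -0.4]
gripper_width: 60.6
gripper_force: 0.0
```

{"fn": "step_arm", "kwargs": {
  "plan": [0,0,0,0,0,0,0,0,0,0,0,0,0,0,0,0,0,0]
}}

```text
time_s: 10.67
ee_pos: [574.5, 269.0, 37.3]
ee_rot: [180.0, -0.0, 84.5]
force: [0.1, -0.0, 1.0]
gripper_width: 54.5
gripper_force: 20.0
```

{"fn": "step_arm", "kwargs": {
  "plan": [0,0,-0.5,0,0,0,0,0,-1,0,0,0,0,0,-1.5,0,0,0,0,0,-2,0,0,0,0,0,-2,0,0,0],
  "newtons": 30
}}

```text
time_s: 11.08
ee_pos: [574.0, 268.8, 108.0]
ee_rot: [-179.9, 0.0, 84.5]
force: [0.7, 0.2, -1.7]
gripper_width: 54.4
gripper_force: 30.0
```

{"fn": "step_arm", "kwargs": {
  "plan": [0,0,-1,0,0,0,0,0,0,0,0,0,0,0,0,0,0,0]
}}

```text
time_s: 11.33
ee_pos: [574.4, 268.9, 117.4]
ee_rot: [180.0, -0.0, 84.5]
force: [-0.4, 0.0, -2.0]
gripper_width: 54.4
gripper_force: 30.0
```

```bash
python3 - <<'E'
from h import *
f=viewer.grab_frame('wrist');g=viewer.grab_frame('side');s=sensors.state()
print(s['ee_pos'],s['gripper_width'],s['force'])
for n,h in(('w',f),('s',g)):
  for d in viewer.pinpoint('stage_center',h)[:2]: print(n,d['score'],atz(h,d['location'],28,n=='w'))
W=cv2.resize(f['img'][170:350,170:380],(440,377),interpolation=cv2.INTER_CUBIC)
c=proj(g,s['ee_pos']).astype(int)
S=cv2.resize(g['img'][c[1]-55:c[1]+45,c[0]-48:c[0]+48],(360,375),interpolation=cv2.INTER_CUBIC)
S=cv2.copyMakeBorder(S,0,2,0,0,cv2.BORDER_CONSTANT)
T=rot(s['ee_rot'])
for t in np.arange(0,6.28,.4):
  a=(proj(f,s['ee_pos']+T@[28*np.cos(t),28*np.sin(t),-41.5],True)-[170,170])*440/210
  cv2.circle(W,tuple(int(v) for v in a),2,(255,0,0),-1)
cv2.imwrite('pics/c3.png',np.hstack([W,S])[:,:,::-1])
E
```

```text
[573.44616451 268.51010601 115.82914816] 54.12764137410669 [-0.61702711 -0.16850079 -2.43671437]
s 0.9 [501.55337188   8.70175131  28.        ]
s 0.35 [706.2080751  248.84332726  28.        ]
```

View pics/c3.png

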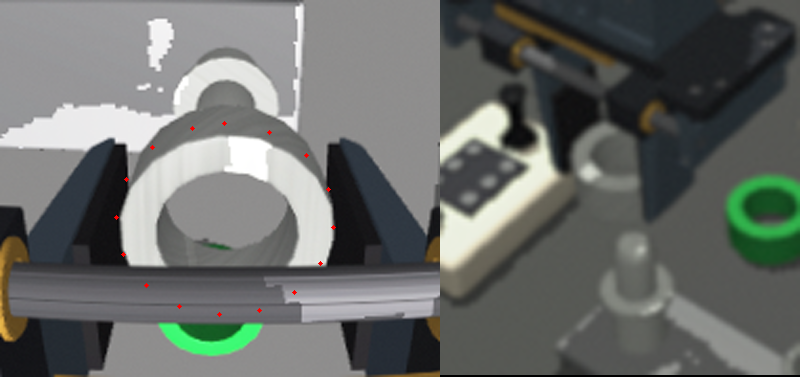

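The ring hangs clear of the peg between the pads. Next, locate the stage precisely by matching its dark rim circle in the images.

```bash
python3 - <<'E'
from h import *
w=viewer.grab_frame('wrist');s=sensors.state()
T=rot(s['ee_rot']);A=rot(w['attitude']);p=T.T@(np.array(w['position'])-s['ee_pos']);RA=T.T@A
T2=R.from_euler('xyz',[180,0,.07],degrees=True).as_matrix()
w2=dict(w);w2['img']=cv2.resize(cv2.imread('pics/w2.png')[:,:,::-1],(560,420),interpolation=cv2.INTER_AREA)
w2['position']=np.array([318.04,-5.02,191.3])+T2@p;w2['attitude']=T2@RA
th=np.arange(0,6.28,.08)
def run(f,fish,nm):
    g=cv2.GaussianBlur(cv2.cvtColor(f['img'],cv2.COLOR_RGB2GRAY),(0,0),.7).astype(np.float32)
    best=[]
    for x in np.arange(490,516,1):
        for y in np.arange(-15,14,1):
            v=[]
            for r,z in((43.5,31),(36,28),(52,20)):
                q=np.array([proj(f,(x+r*np.cos(t),y+r*np.sin(t),z),fish) for t in th],np.float32)
                u=cv2.remap(g,q[:,:1],q[:,1:],cv2.INTER_LINEAR,borderMode=cv2.BORDER_REPLICATE)[:,0]
                v.append(u)
            best.append((np.median(np.minimum(v[1],v[2])-v[0])+.5*np.mean(np.minimum(v[1],v[2])-v[0]),x,y))
    best.sort(reverse=True);print(nm,[(round(float(a),1),x,y) for a,x,y in best[:5]])
run(w2,True,'w2')
for n in('scene','side'): run(viewer.grab_frame(n),False,n)
E
```

```text
w2 [(191.5, np.int64(504), np.int64(-2)), (188.2, np.int64(505), np.int64(-2)), (187.7, np.int64(504), np.int64(-3)), (187.5, np.int64(505), np.int64(-1)), (187.1, np.int64(503), np.int64(-2))]
scene [(70.7, np.int64(508), np.int64(-3)), (69.4, np.int64(507), np.int64(-4)), (69.1, np.int64(509), np.int64(-2)), (68.8, np.int64(509), np.int64(-3)), (68.6, np.int64(510), np.int64(-2))]
side [(101.6, np.int64(504), np.int64(0)), (100.9, np.int64(504), np.int64(-1)), (100.7, np.int64(504), np.int64(1)), (99.5, np.int64(503), np.int64(0)), (99.4, np.int64(503), np.int64(1))]
```

{"fn": "step_arm", "kwargs": {
  "plan": [-2,-0.32,0,0,0,0,-3.5,-0.56,0,0,0,0,-3.7,-0.6,0,0,0,0,-3.7,-0.6,0,0,0,0,-3.7,-0.6,0,0,0,0]
}}

```text
time_s: 12.1
ee_pos: [531.0, 105.0, 116.8]
ee_rot: [-180.0, 0.0, 84.6]
force: [0.1, -0.5, -3.0]
gripper_width: 53.9
gripper_force: 30.0
```

{"fn": "step_arm", "kwargs": {
  "plan": [-3.7,-0.6,0,0,0,0,-3.5,-0.56,0,0,0,0,-2,-0.32,0,0,0,0,-1.55,-0.25,0,0,0,0,0,0,0,0,0,0]
}}

```text
time_s: 12.52
ee_pos: [503.2, -1.7, 117.1]
ee_rot: [-180.0, 0.1, 84.3]
force: [0.3, 0.1, -2.0]
gripper_width: 54.5
gripper_force: 30.0
```

{"fn": "step_arm", "kwargs": {
  "plan": [0,0,0,0,0,0,0,0,0,0,0,0]
}}

```text
time_s: 12.68
ee_pos: [504.6, 1.5, 117.2]
ee_rot: [180.0, -0.0, 84.5]
force: [0.6, 0.0, -2.0]
gripper_width: 54.3
gripper_force: 30.0
```

{"fn": "step_arm", "kwargs": {
  "plan": [0,0,2,0,0,0,0,0,2.5,0,0,0,0,0,2.5,0,0,0,0,0,1.5,0,0,0,0,0,0,0,0,0]
}}

```text
time_s: 13.1
ee_pos: [501.9, 2.2, 29.0]
ee_rot: [-179.6, 0.0, 84.6]
force: [-0.3, -0.1, -2.3]
gripper_width: 54.4
gripper_force: 30.0
```

{"fn": "step_arm", "kwargs": {
  "plan": [0,0,0,0,0,0,0,0,0,0,0,0]
}}

```text
time_s: 13.27
ee_pos: [505.6, 1.6, 33.1]
ee_rot: [179.9, -0.0, 84.6]
force: [0.2, -0.1, -1.6]
gripper_width: 54.2
gripper_force: 30.0
```

```bash
python3 - <<'E'
from h import *
f=viewer.grab_frame('wrist');g=viewer.grab_frame('scene');s=sensors.state()
print(s['ee_pos'],s['gripper_width'],s['force'])
W=cv2.resize(f['img'][170:350,170:380],(440,377),interpolation=cv2.INTER_CUBIC)
c=proj(g,s['ee_pos']).astype(int)
S=cv2.resize(g['img'][c[1]-55:c[1]+45,c[0]-48:c[0]+48],(360,375),interpolation=cv2.INTER_CUBIC)
S=cv2.copyMakeBorder(S,0,2,0,0,cv2.BORDER_CONSTANT)
cv2.imwrite('pics/c4.png',np.hstack([W,S])[:,:,::-1])
E
```

```text
[505.66633909   1.31823503  33.49362068] 54.42829791276218 [ 0.09272665 -0.8413729  -2.09024108]
```

View pics/c4.png

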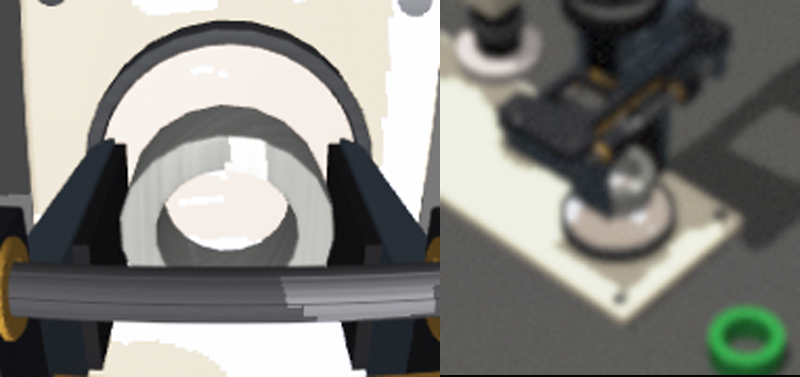

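The ring is centred over the dish (rim arc at (230,30), ring in the middle). Lowering gently to contact.

{"fn": "step_arm", "kwargs": {
  "plan": [0,0,0.6,0,0,0,0,0,0.4,0,0,0,0,0,0.2,0,0,0,0,0,0,0,0,0]
}}

```text
time_s: 13.7
ee_pos: [503.8, 0.9, 19.7]
ee_rot: [-179.9, 0.0, 84.5]
force: [-0.4, -0.9, -2.7]
gripper_width: 54.2
gripper_force: 30.0
```

{"fn": "step_arm", "kwargs": {
  "plan": [0,0,0.2,0,0,0,0,0,0,0,0,0,0,0,0,0,0,0]
}}

```text
time_s: 13.95
ee_pos: [504.3, 0.9, 18.1]
ee_rot: [-180.0, -0.0, 84.5]
force: [-0.5, -0.0, -2.2]
gripper_width: 53.9
gripper_force: 30.0
```

{"fn": "step_arm", "kwargs": {
  "plan": [0,0,0.2,0,0,0,0,0,0,0,0,0,0,0,0,0,0,0]
}}

```text
time_s: 14.2
ee_pos: [504.2, 0.9, 16.1]
ee_rot: [-180.0, 0.0, 84.5]
force: [0.2, 0.3, -2.3]
gripper_width: 54.0
gripper_force: 30.0
```

{"fn": "step_arm", "kwargs": {
  "plan": [0,0,0.15,0,0,0,0,0,0,0,0,0,0,0,0,0,0,0]
}}

```text
time_s: 14.45
ee_pos: [504.2, 0.9, 14.6]
ee_rot: [-180.0, 0.0, 84.5]
force: [0.0, -0.3, -1.7]
gripper_width: 54.2
gripper_force: 30.0
```

{"fn": "step_arm", "kwargs": {
  "plan": [0,0,0.1,0,0,0,0,0,0,0,0,0,0,0,0,0,0,0]
}}

```text
time_s: 14.7
ee_pos: [504.2, 0.9, 13.6]
ee_rot: [-180.0, 0.0, 84.5]
force: [0.6, -0.3, -2.5]
gripper_width: 54.4
gripper_force: 30.0
```

{"fn": "step_arm", "kwargs": {
  "plan": [0,0,0.1,0,0,0,0,0,0,0,0,0,0,0,0,0,0,0]
}}

```text
time_s: 14.95
ee_pos: [504.4, 0.9, 13.3]
ee_rot: [180.0, -0.0, 84.5]
force: [-2.0, 0.5, 5.0]
gripper_width: 54.7
gripper_force: 30.0
```

Contact at the predicted height. Releasing.

{"fn": "step_arm", "kwargs": {
  "plan": [0,0,0,0,0,0,0,0,0,0,0,0,0,0,0,0,0,0,0,0,0,0,0,0,0,0,0,0,0,0],
  "hand": 7.6
}}

```text
time_s: 15.37
ee_pos: [504.3, 0.9, 12.5]
ee_rot: [180.0, 0.0, 84.5]
force: [0.3, 0.6, -0.1]
gripper_width: 76.0
gripper_force: 0.0
```

{"fn": "step_arm", "kwargs": {
  "plan": [0,0,-0.5,0,0,0,0,0,-1.5,0,0,0,0,0,-2.5,0,0,0,0,0,-3.5,0,0,0,0,0,-3.5,0,0,0]
}}

```text
time_s: 15.78
ee_pos: [503.5, 1.0, 128.7]
ee_rot: [-179.9, 0.0, 84.5]
force: [0.9, 0.9, 0.7]
gripper_width: 76.2
gripper_force: 0.0
```

{"fn": "step_arm", "kwargs": {
  "plan": [0,0,-3.5,0,0,0,0,0,-3.5,0,0,0,0,0,-3.5,0,0,0,0,0,-2.5,0,0,0,0,0,0,0,0,0]
}}

```text
time_s: 16.2
ee_pos: [507.3, 0.9, 264.0]
ee_rot: [179.3, -0.1, 84.5]
force: [1.3, -0.1, -0.5]
gripper_width: 76.0
gripper_force: 0.0
```

{"fn": "step_arm", "kwargs": {
  "plan": [0,0,0,0,0,0,0,0,0,0,0,0]
}}

```text
time_s: 16.37
ee_pos: [503.6, 1.0, 256.9]
ee_rot: [-179.9, 0.0, 84.5]
force: [0.2, -0.3, -0.2]
gripper_width: 75.8
gripper_force: 0.0
```

```bash
python3 - <<'E'
from h import *
fs={n:viewer.grab_frame(n) for n in('wrist','scene','side')};s=sensors.state()
print(s['ee_pos'],s['ee_rot'],s['gripper_width'])
rs={}
for k,z in dict(ring_center=41,stage_center=28,tube_mouth=205,boom_grip=205,camera_center=205,button_cap=205).items():
  for n,f in fs.items():
    for d in viewer.pinpoint(k,f)[:1]: print(k,n,round(d['score'],2),np.round(d['location'],1),np.round(atz(f,d['location'],z,n=='wrist'),1)); rs.setdefault(k,[]).append(ray(f,d['location'],n=='wrist'))
  if len(rs.get(k,[]))>1: print('   tri',np.round(tri(rs[k]),1))
save(fs['wrist'],'w5.png',k=1.4)
E
```

```text
[503.425629     0.96823384 256.13511127] [-1.79818803e+02  1.22925806e-02  8.44984430e+01] 76.04237175509647
ring_center wrist 0.96 [280.1 187.4] [505.4  -5.7  41. ]
ring_center scene 0.75 [298.  235.2] [567.6 152.4  41. ]
ring_center side 0.94 [279.6 256.5] [533.9 180.6  41. ]
   tri [530.1  71.4 -28.3]
stage_center wrist 0.63 [278.9 183.2] [504.1  -2.7  28. ]
stage_center scene 0.65 [265.9 199.4] [494.3  -6.7  28. ]
stage_center side 0.65 [324.3 223.5] [500.4  11.7  28. ]
   tri [ 5.017e+02 -5.000e-01  2.750e+01]
tube_mouth scene 0.55 [201.6 120.5] [ 477.9 -240.3  205. ]
tube_mouth side 0.6 [375.6 123.2] [ 480.3 -243.1  205. ]
   tri [ 479.3 -238.9  206.7]
boom_grip scene 0.74 [220.4 129. ] [ 479.  -169.8  205. ]
boom_grip side 0.6 [366.4 132.2] [ 483.6 -181.2  205. ]
   tri [ 480.9 -168.6  209.3]
camera_center wrist 0.58 [274.4 344.3] [ 488.  -121.6  205. ]
camera_center scene 0.97 [229.  137.6] [ 496.3 -125.1  205. ]
camera_center side 0.63 [353.8 137.4] [ 501.4 -138.4  205. ]
   tri [ 494.2 -122.5  208.9]
button_cap scene 0.39 [210.4 130.3] [ 499.5 -189.3  205. ]
```

View pics/w5.png

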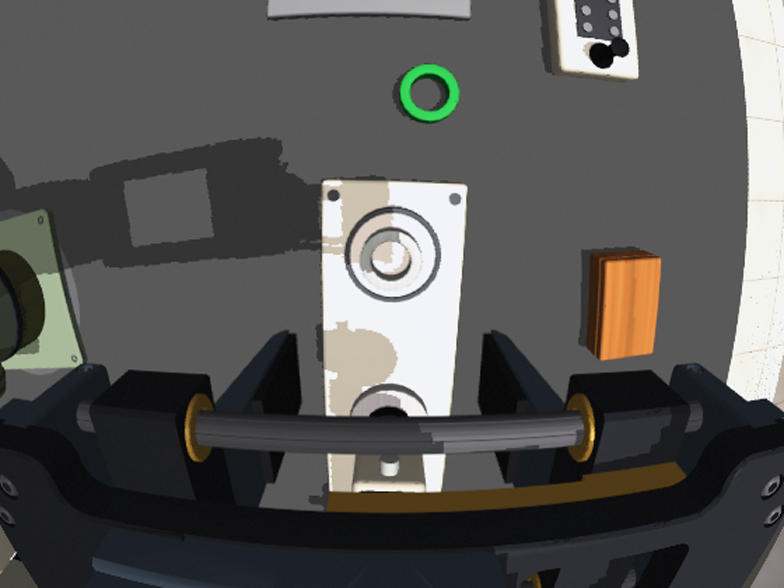

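The ring lies flat in the dish (ring centre at (390,255) inside the rim circle), and the rest is untouched. Moving over the boom grip.

{"fn": "step_arm", "kwargs": {
  "plan": [-2,0,0,0,0,0,-3.5,0,0,0,0,0,-3.5,0,0,0,0,0,-3.5,0,0,0,0,0,-3.5,0,0,0,0,0]
}}

```text
time_s: 17.83
ee_pos: [488.6, -159.7, 257.8]
ee_rot: [180.0, 0.0, 84.5]
force: [1.0, -0.8, 0.7]
gripper_width: 75.9
gripper_force: 0.0
```

{"fn": "step_arm", "kwargs": {
  "plan": [-2,0,0,0,0,0,0,0,0,0,0,0,0,0,0,0,0,0,0,0,0,0,0,0]
}}

```text
time_s: 18.17
ee_pos: [487.0, -177.5, 257.6]
ee_rot: [-180.0, -0.0, 84.5]
force: [0.2, -0.2, 0.2]
gripper_width: 75.9
gripper_force: 0.0
```

```bash
python3 - <<'E'
from h import *
fs={n:viewer.grab_frame(n) for n in('wrist','scene','side')};s=sensors.state()
print(s['ee_pos'],s['ee_rot'])
rs={}
for k,z in dict(tube_mouth=205,boom_grip=205,camera_center=205,button_cap=205).items():
  for n,f in fs.items():
    for d in viewer.pinpoint(k,f)[:2]: print(k,n,round(d['score'],2),np.round(d['location'],1),np.round(atz(f,d['location'],z,n=='wrist'),1))
f=fs['wrist'];save(f,'w6.png')
g=cv2.cvtColor(f['img'],cv2.COLOR_RGB2GRAY)
for r in range(190,330,8): print(r,' '.join('%3d'%v for v in g[r,206:352:4]))
w5=dict(f)
E
```

```text
[ 487.20990544 -177.01738772  257.76619374] [ 1.79985977e+02 -1.89954949e-02  8.46000709e+01]
tube_mouth wrist 0.83 [271.8 286.7] [ 475.8 -235.3  205. ]
tube_mouth scene 0.8 [202.5 119.7] [ 473.5 -240.7  205. ]
tube_mouth side 0.84 [374.6 123.2] [ 482.7 -241.8  205. ]
boom_grip wrist 0.95 [274.7 219.6] [ 484.4 -174.5  205. ]
boom_grip wrist 0.72 [277.4  45.2] [499.6 -39.1 205. ]
boom_grip scene 0.6 [221.4 128.6] [ 476.  -168.6  205. ]
boom_grip side 0.77 [366.7 133.6] [ 480.2 -174.3  205. ]
camera_center wrist 0.8 [275.4 153.1] [ 490.1 -121.7  205. ]
camera_center scene 0.8 [229.4 136.7] [ 492.5 -126.7  205. ]
camera_center side 0.9 [356.3 138.8] [ 493.1 -134.6  205. ]
button_cap wrist 0.63 [296.4 224. ] [ 501.4 -179.9  205. ]
button_cap wrist 0.35 [274.1 221.5] [ 483.7 -176.   205. ]
button_cap scene 0.58 [211.3 128.2] [ 490.6 -193.5  205. ]
190  88  89  88  89  89 230 243 191 192 191 192 200 244 244 239 107 112 112  87  61 194 224 188 190 232 244 244 244 244 244  93  89  89  89  89  89  89
198  90  89  88  89  89 225 244 191 192 191 190 223 244   8   8  10   7   8   8  10  10   7 2
[... 1790 characters left out ...]
  74  81  81  86  93  97  98  74  90 243 243 244 244 244  87  88  89  89  88  89  88   9   8
302  52  53  52  53  54  54  53  53  52  52  51  50  49  48  46  47  47  47  47  48  48  48  47  49  48  68  69  72  73  76  76  74  72  72  71  69  66
310  65  66  64  65  65  64  65  64  64  64  63  64  64  63  63  63  64  63  64  63  62  62  63  62  64  63  62 100 100 101  99 100 101 102 102 103 104
318  67  66  66  67  67  68  68  68  69  68  68  68  69  67  67  69  69  69  68  68  69  69  69  68  67  68  68 118 119 119 119 117 117 117 116 117 116
326  89  88  88  88  89  88 127 159 161 160 159 158 243 244 244 244 244 244 244 244 244 229  88  88  88  88  88  89  88  90  89  88  88  89  88  90  89
```

{"fn": "step_arm", "kwargs": {
  "plan": [0,0,0,0,0,0.021,-0.24,-0.36,0,0,0,0,0,0,1.5,0,0,0,0,0,2,0,0,0,0,0,1,0,0,0]
}}

```text
time_s: 19.33
ee_pos: [481.9, -180.0, 210.9]
ee_rot: [-179.9, -0.0, 83.3]
force: [-1.5, 0.9, -0.5]
gripper_width: 75.7
gripper_force: 0.0
```

{"fn": "step_arm", "kwargs": {
  "plan": [0,0,0,0,0,0,0,0,0,0,0,0]
}}

```text
time_s: 19.5
ee_pos: [482.9, -180.2, 212.6]
ee_rot: [-180.0, -0.0, 83.3]
force: [1.1, 0.0, -0.1]
gripper_width: 76.0
gripper_force: 0.0
```

```bash
python3 - <<'E'
from h import *
f=viewer.grab_frame('wrist');s=sensors.state()
T=rot(s['ee_rot']);o=s['ee_pos'];print(o,s['ee_rot'],s['force'])
for k in('boom_grip','camera_center','tube_mouth','button_cap'):
  for d in viewer.pinpoint(k,f)[:1]:
    P=atz(f,d['location'],205,True);print(k,round(d['score'],2),np.round(d['location'],1),np.round(P,1),'tool',np.round(T.T@(P-o),1))
for p in[(x,y,-22) for x in(-16,0,16) for y in (-15,0,15)]: print(p,np.round(proj(f,np.r_[(o+T@np.array(p,float))[:2],222],True)))
g=cv2.cvtColor(f['img'],cv2.COLOR_RGB2GRAY)
for r in range(180,320,8): print(r,' '.join('%3d'%v for v in g[r,206:352:4]))
E
```

```text
[ 483.50960988 -180.42324059  213.30266524] [1.79948392e+02 1.24732117e-02 8.32856926e+01] [ 0.39759013 -0.66800569  0.28470003]
boom_grip 0.67 [280.4 236.2] [ 484.8 -174.8  205. ] tool [5.8 0.6 8.3]
camera_center 0.95 [277.9 154.6] [ 489.5 -120.9  205. ] tool [59.8 -1.   8.3]
tube_mouth 0.7 [278.2 314.7] [ 476.  -237.1  205. ] tool [-57.1  -0.8   8.3]
button_cap 0.61 [307.5 237.9] [ 502.7 -178.2  205. ] tool [ 4.5 18.8  8.3]
(-16, -15, -22) [256. 277.]
(-16, 0, -22) [279. 277.]
(-16, 15, -22) [303. 277.]
(0, -15, -22) [255. 254.]
(0, 0, -22) [280. 255.]
(0, 15, -22) [304. 254.]
(16, -15, -22) [255. 230.]
(16, 0, -22) [280. 230.]
(16, 15, -22) [304. 230.]
180  52  52  52  51  59 190 190 190 152 239 169  36  36  37  37  37  37  37  38  39  39  40  41  41  42  42  43 238 243 244 244 244 222  89  89  88  89
188  51  52  83  52  53 189 190 190 172 205 160  36  36  35  36  37  37  37  38  39  38  38  40  40  41  42  41 172 161 244 244 244 224  88  89  88  88
196  89  89  89  89  54 244 244 190 190 153 176 177 175 219 239 176 179 178 177 177 178 239 239 177 178 179 179 171 146 243 244 244 
[... 1599 characters left out ...]
 107 242 242 242 240 242 242 242 208 244 244 244 244 244 244 244 243  88  89  89   8   8   9
292   9  10  74  88  75  51 180 186 187 188 187 187 146  47  59 242 242 242 239 242 242 242 102  29 244 244 244 244 244 243 241  88  89  90  60   9   9
300  41  39  38  37  38  37  37  37  36  36  37  36  35  35  35  35  33  35  35  36  35  35  34  36  38  37  36  37  38  40  38  39  41  42  44  40  44
308  64  63  62  63  62  62  62  62  61  60  60  59  59  59  59  59  58  59  58  59  57  58  59  58  90  89  91  92  94  95  97  99  99 100 100 101  99
316  68  68  67  68  67  69  68  67  68  68  67  68  65  66  65  63  64  64  63  63  63  64  64  67  66  68  67 116 117 118 118 120 120 121 120 119 120
```

Laterally and in yaw it is aligned; a 2 mm shift along the boom, then down and squeeze.

{"fn": "step_arm", "kwargs": {
  "plan": [0.2,0,1,0,0,0,0,0,1,0,0,0,0,0,1,0,0,0,0,0,0.7,0,0,0,0,0,0,0,0,0]
}}

```text
time_s: 20.17
ee_pos: [482.0, -177.6, 173.2]
ee_rot: [-179.7, -0.1, 83.3]
force: [-0.2, 0.7, -0.9]
gripper_width: 75.8
gripper_force: 0.0
```

{"fn": "step_arm", "kwargs": {
  "plan": [0,0,0,0,0,0,0,0,0,0,0,0,0,0,0,0,0,0,0,0,0,0,0,0],
  "hand": 3.8,
  "newtons": 30
}}

```text
time_s: 20.5
ee_pos: [483.7, -178.4, 176.1]
ee_rot: [179.9, 0.0, 83.3]
force: [-0.6, 0.8, -0.6]
gripper_width: 51.8
gripper_force: 0.0
```

{"fn": "step_arm", "kwargs": {
  "plan": [0,0,0,0,0,0,0,0,0,0,0,0,0,0,0,0,0,0],
  "hand": 2.6
}}

```text
time_s: 20.75
ee_pos: [485.0, -178.4, 175.9]
ee_rot: [179.8, 0.0, 83.3]
force: [-5.3, 1.1, 5.6]
gripper_width: 32.9
gripper_force: 11.8
```

{"fn": "step_arm", "kwargs": {
  "plan": [0,0,0,0,0,0,0,0,0,0,0,0,0,0,0,0,0,0]
}}

```text
time_s: 21.0
ee_pos: [483.8, -178.3, 175.9]
ee_rot: [179.9, -0.0, 83.2]
force: [1.0, 0.4, 0.8]
gripper_width: 29.3
gripper_force: 30.0
```

The button is in (fingers at about 30 mm, 30 N). Drawing the boom out.

{"fn": "step_arm", "kwargs": {
  "plan": [0.4,0,0,0,0,0,0.8,0,0,0,0,0,0.8,0,0,0,0,0,0,0,0,0,0,0]
}}

```text
time_s: 21.33
ee_pos: [486.5, -156.5, 175.9]
ee_rot: [179.9, -0.1, 83.3]
force: [2.8, 1.7, 0.9]
gripper_width: 30.3
gripper_force: 30.0
```

{"fn": "step_arm", "kwargs": {
  "plan": [0.8,0,0,0,0,0,1.2,0,0,0,0,0,1.2,0,0,0,0,0,0.8,0,0,0,0,0,0,0,0,0,0,0]
}}

```text
time_s: 21.75
ee_pos: [491.6, -116.1, 175.9]
ee_rot: [179.9, -0.1, 83.4]
force: [5.4, 1.4, 1.1]
gripper_width: 30.0
gripper_force: 30.0
```

```bash
python3 - <<'E'
from h import *
f=viewer.grab_frame('wrist');s=sensors.state()
T=rot(s['ee_rot']);o=s['ee_pos'];print(o,s['ee_rot'],s['force'],s['gripper_width'])
for k in('boom_grip','camera_center','tube_mouth'):
  for d in viewer.pinpoint(k,f)[:1]:
    P=atz(f,d['location'],205,True);print(k,round(d['score'],2),np.round(d['location'],1),np.round(P,1),'tool',np.round(T.T@(P-o),1))
E
```

```text
[ 491.54172285 -116.38514     175.93435219] [ 1.79883209e+02 -1.09166833e-01  8.33602392e+01] [5.04723964 0.39076512 1.2559846 ] 30.124952996645725
boom_grip 0.83 [280.  265.2] [ 492.4 -114.2  205. ] tool [  2.3   0.7 -29.1]
```

{"fn": "step_arm", "kwargs": {
  "plan": [0.8,0.06,0,0,0,0,1.2,0.06,0,0,0,0,1.2,0.03,0,0,0,0,1.2,0.03,0,0,0,0,0.6,0,0,0,0,0]
}}

```text
time_s: 22.37
ee_pos: [497.7, -66.8, 175.9]
ee_rot: [-180.0, -0.1, 83.4]
force: [-0.6, -1.9, 6.8]
gripper_width: 30.0
gripper_force: 30.0
```

{"fn": "step_arm", "kwargs": {
  "plan": [0,0,0,0,0,0,0,0,0,0,0,0,0,0,0,0,0,0]
}}

```text
time_s: 22.62
ee_pos: [497.7, -67.0, 175.9]
ee_rot: [-179.9, -0.1, 83.3]
force: [-1.4, 1.1, 4.8]
gripper_width: 30.2
gripper_force: 30.0
```

```bash
python3 - <<'E'
from h import *
fs={n:viewer.grab_frame(n) for n in('wrist','scene','side')};s=sensors.state()
T=rot(s['ee_rot']);o=s['ee_pos'];print(o,s['ee_rot'],s['force'],s['gripper_width'])
for k in('boom_grip','camera_center','tube_mouth'):
 for n,f in fs.items():
  for d in viewer.pinpoint(k,f)[:1]:
    P=atz(f,d['location'],205,n=='wrist');print(k,n,round(d['score'],2),np.round(d['location'],1),np.round(P,1),'tool',np.round(T.T@(P-o),1))
# brightness profile along the bar top axis, s = distance from assumed mouth
st=np.array([504,-2.2]);u=np.array([np.sin(np.radians(6.7)),np.cos(np.radians(6.7))]);v=np.array([u[1],-u[0]])
for n,z in(('wrist',212),('scene',212),('side',212)):
  f=fs[n];g=cv2.cvtColor(f['img'],cv2.COLOR_RGB2GRAY).astype(np.float32)
  for off in(-4,0,4):
    ss=np.arange(-30,165,2.5)
    q=np.array([proj(f,np.r_[st-u*(237-a)+v*off,z],n=='wrist') for a in ss],np.float32)
    print(n,off,q[0].round(),q[-1].round(),' '.join('%d'%x for x in cv2.remap(g,q[:,:1],q[:,1:],cv2.INTER_LINEAR)[:,0]))
E
```

```text
[497.6340211  -67.21950309 175.90686911] [-1.79947332e+02 -1.27209960e-01  8.33150691e+01] [-0.81330324  1.9998756   5.79133572] 29.773064949143013
boom_grip wrist 0.73 [277.3 263.8] [497.2 -64.1 205. ] tool [  3.1  -0.8 -29.1]
boom_grip scene 0.59 [248.8 145.7] [494.1 -58.4 205. ] tool [  8.4  -4.6 -29.1]
boom_grip side 0.84 [340.6 149.6] [505.9 -64.8 205. ] tool [  3.5   7.9 -29.1]
camera_center scene 0.76 [259. 154.] [507.  -14.7 205. ] tool [ 53.3   3.2 -29. ]
camera_center side 0.8 [331.1 158.1] [509.5 -17.3 205. ] tool [ 51.1   5.9 -29. ]
tube_mouth scene 0.87 [201.5 118.9] [ 472.2 -245.7  205. ] tool [-180.1   -4.6  -29.5]
tube_mouth side 0.8 [377.9 122.7] [ 475.9 -249.1  205. ] tool [-183.1   -0.4  -29.5]
wrist -4 [272. 464.] [269. 289.] 0 0 0 0 0 0 0 0 0 0 0 0 0 0 0 0 0 0 0 0 0 0 0 0 0 0 0 0 0 0 38 38 39 38 38 38 39 39 39 39 39 38 34 18 18 18 19 18 17 17 17 17 17 30 72 71 71 72 72 251 251 251 251 251 251 251 251 202 74 82 79 76 67 61 41 21 19 19
wrist 0 [277. 464.] [276. 289.] 0 0 0 0 0 0 0 0 0 0 0 0 0 0 0 0 0 0 0 0 0 0 0 0 0 0 0 0 0 0 38 39 38 38 39 38 38 38 38 38 38 38 34 
[... 1378 characters left out ...]
 206 209 213 212 212 209 196 180 170 178 187 193 182 175 147 120 92 65 51 40 37 37 36 36 37 37 38 38 39 40 42 42 42 42 40 36 32 27
side 0 [382. 118.] [347. 146.] 42 40 36 32 30 29 29 29 28 28 26 24 23 22 21 21 22 26 30 35 38 43 55 65 85 104 116 121 120 101 81 70 61 58 62 73 102 138 168 187 200 207 206 205 201 193 185 168 152 131 125 111 91 76 56 45 38 35 36 38 37 36 37 39 41 41 42 43 42 42 42 39 34 30 25 21 18 16
side 4 [380. 118.] [345. 146.] 36 35 31 28 29 30 31 31 31 29 27 25 22 21 20 22 23 26 32 45 61 90 126 142 155 163 154 139 116 94 76 65 60 57 62 79 101 129 160 177 181 182 184 177 161 146 125 108 85 62 51 42 39 37 35 35 36 37 38 38 38 40 41 43 43 43 43 41 39 34 28 23 19 18 16 17 17 18
```

{"fn": "step_arm", "kwargs": {
  "plan": [0.4,0,0,0,0,0,0.4,0,0,0,0,0,0,0,0,0,0,0,0,0,0,0,0,0]
}}

```text
time_s: 23.55
ee_pos: [498.6, -59.5, 175.9]
ee_rot: [-180.0, -0.1, 83.3]
force: [-0.4, 1.3, 5.0]
gripper_width: 30.3
gripper_force: 30.0
```

```bash
python3 - <<'E'
from h import *
fs={n:viewer.grab_frame(n) for n in('wrist','scene','side')};s=sensors.state()
T=rot(s['ee_rot']);o=s['ee_pos'];print(o,s['ee_rot'],s['force'],s['gripper_width'],s['gripper_force'])
print('travel',(o[0]-483.8)*.1167+(o[1]+178.3)*.9932)
for k in('boom_grip','camera_center','tube_mouth','ring_center'):
 for n,f in fs.items():
  for d in viewer.pinpoint(k,f)[:1]:
    P=atz(f,d['location'],41 if k[0]=='r' else 205,n=='wrist');print(k,n,round(d['score'],2),np.round(d['location'],1),np.round(P,1),'tool',np.round(T.T@(P-o),1))
# fine profile at the mouth, scene: average across the bar width
st=np.array([504,-2.2]);u=np.array([.1167,.9932]);v=np.array([u[1],-u[0]])
for n in('scene','side'):
  f=fs[n];g=cv2.cvtColor(f['img'],cv2.COLOR_RGB2GRAY).astype(np.float32);acc=[]
  ss=np.arange(-30,60,1.5)
  for off in(-6,-3,0,3,6):
    q=np.array([proj(f,np.r_[st-u*(237-a)+v*off,217],False) for a in ss],np.float32)
    acc.append(cv2.remap(g,q[:,:1],q[:,1:],cv2.INTER_CUBIC)[:,0])
  print(n,' '.join('%d:%d'%(a,x) for a,x in zip(ss,np.mean(acc,0))))
E
```

```text
[498.59725197 -59.49354829 175.88263486] [-1.79952866e+02 -1.07491891e-01  8.33150771e+01] [-1.31685506  0.78749397  5.4313339 ] 30.10522936020128 30.014432072639465
travel 119.72540714328807
boom_grip wrist 0.73 [276.1 264.4] [497.4 -56.9 205. ] tool [  2.5  -1.5 -29.1]
boom_grip scene 0.71 [250.9 147.5] [497.1 -49.  205. ] tool [ 10.3  -2.7 -29.1]
boom_grip side 0.91 [343.8 151.8] [495.1 -58.9 205. ] tool [  0.2  -3.5 -29.1]
camera_center scene 0.69 [362.2 220.3] [566.9 325.  205. ] tool [389.9  23.  -28.4]
camera_center side 0.72 [332.1 158.9] [506.  -15.2 205. ] tool [ 44.9   2.1 -29. ]
tube_mouth scene 0.89 [203.6 119.7] [ 471.7 -238.1  205. ] tool [-180.5   -5.9  -29.5]
tube_mouth side 0.75 [375.4 124.4] [ 478.4 -235.9  205. ] tool [-177.6    0.4  -29.5]
ring_center scene 0.79 [299.8 236.3] [568.2 158.5  41. ] tool [224.4  43.8 135.3]
ring_center side 0.63 [326.9 213.4] [506.  -13.9  41. ] tool [ 45.9   2.2 135. ]
scene -30:240 -28:240 -27:239 -25:239 -24:238 -22:237 -21:236 -19:233 -18:230 -16:228 -15:226 -13:223 -12:219 -10:211 -9:200 -7:185 -6:170 -4:155 -3:143 -1:138 0:141 1:150 3:163 4:175 6:186 7:193 9:197 10:199 12:202 13:202 15:203 16:203 18:201 19:200 21:198 22:193 24:187 25:178 27:166 28:152 30:138 31:123 33:109 34:95 36:82 37:71 39:63 40:57 42:53 43:50 45:49 46:50 48:50 49:50 51:50 52:50 54:49 55:48 57:47 58:45
side -30:28 -28:28 -27:28 -25:28 -24:28 -22:29 -21:30 -19:31 -18:32 -16:34 -15:35 -13:37 -12:38 -10:38 -9:38 -7:36 -6:34 -4:32 -3:32 -1:32 0:32 1:33 3:33 4:33 6:33 7:32 9:31 10:29 12:28 13:27 15:26 16:24 18:23 19:21 21:21 22:20 24:20 25:20 27:20 28:20 30:23 31:27 33:32 34:39 36:49 37:59 39:69 40:79 42:89 43:96 45:102 46:107 48:116 49:123 51:129 52:132 54:132 55:127 57:119 58:112
```

{"fn": "step_arm", "kwargs": {
  "plan": [0.03,0,0,0,0,0,0,0,0,0,0,0,0,0,0,0,0,0,0,0,0,0,0,0,0,0,0,0,0,0]
}}

```text
time_s: 24.72
ee_pos: [498.6, -59.5, 175.9]
ee_rot: [-180.0, -0.1, 83.3]
force: [-0.7, 0.4, 5.2]
gripper_width: 29.8
gripper_force: 30.0
```

```bash
python3 - <<'E'
from h import *
s=sensors.state();o=s['ee_pos'];print(o,s['gripper_width'],s['gripper_force'],'travel',(o[0]-483.8)*.1167+(o[1]+178.3)*.9932)
print(env.job_done())
E
```

```text
[498.59813918 -59.52974488 175.90320562] 29.807916018858688 30.014425367116928 travel 119.68956023202166
the job is handed in; nothing more can be done
None
```

The job is handed in: the larger ring was set down flat in the stage, and the boom is held at about 150 mm with the button squeezed in. I worked that mark out from 119.7 mm of travel and an estimated 30 mm start, because the third long line could not be read in the images.

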